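Flick the clock turntable round and brake it on its pointer

TASK

Check that the clock on the inspection turntable runs round freely: with a fingertip against the upright peg, flick the turntable briskly counter-clockwise (seen from above) so that it spins on its own, take the finger away and let the peg run freely past the fixed pointer at least once. When the peg comes round again (that lap or a later one, while it is still turning), brake it with a fingertip so that it stops with the peg right at the pointer (a gentle last nudge there is fine), and leave it standing still there. Touch the turntable only at the flick and then close to the pointer, and do not shift or lift its stand or the things around it.

Things in the scene. Friction and masses are not known exactly. Their poses are not given: they have to be found in the camera images.
- turntable (a joint): Angle (rad) of the turntable about its vertical axis: 0 = peg at the pointer; grows counter-clockwise seen from above and counts on past full turns (2 pi = at the pointer again). Starts between -2.8 and -1.8. No stops. Spins freely: inertia about 0.005 kg m2, drag about 0.003 N m (4 rad/s coasts about two turns). A still finger in its way throws the peg back 10 to 40 mm; it stays where left.
- peg (a point): Centre of the upright black peg on the turntable's rim, 62 mm above the bench, 100 mm from the axis; goes round with it. Peg: diameter 14 mm, 32 mm tall, from 46 to 78 mm above the bench. It stands 18 mm higher than the clock, so a fingertip 64 to 70 mm above the bench meets only the peg.
- mark (a point): Fixed place where the peg's centre must stand: 100 mm from the axis, 62 mm above the bench, straight in from the pointer, a small dark steel diamond on a grey arm of the stand just outside the rim (tip 124 mm from the axis, top 52 mm above the bench). Its direction from the hub differs from start to start.
- hub (a point): Turntable's axis at the disc's top face, 46 mm above the bench. The disc is bare aluminium, 230 mm across, 12 mm thick, with an eight-sided black clock fixed at its centre (156 mm across corners, top 60 mm above the bench, dial up).
- stand: The turntable's heavy grey round foot, 224 mm across, 4 kg, standing loose on the bench. Origin at the centre of its underside, x towards the pointer (the arm reaches 148 mm from the axis), z up. Must not be shifted or lifted.
- screw_tub: Bystander: round white tub of small screws, 124 mm across, 34 mm high, origin under its centre. Leave alone.
- glass_stack: Bystander: stack of eight-sided greenish glasses, 125 mm across, 54 mm high, origin under its centre. Leave alone.
- spare_clock: Bystander: a loose eight-sided black clock lying face up, 140 mm across, 19 mm high, origin under its centre. Leave alone.
- screwdriver: Bystander: a screwdriver 190 mm long lying on the bench, its length along its x axis. Leave alone.

How it is judged (in metres and radians):
On the way, in this order (a step that is already met when the one before it is completed fails the run):
1. the turntable spins freely counter-clockwise, untouched, at 1 rad/s or more, for 0.1 s (velocity of joint turntable above 1 rad/s and contact force between anything else and turntable below 0.02 N), for 0.1 s.
2. the peg has run freely past the pointer, untouched, and 1.5 rad on (value of joint turntable above 1.5 rad and velocity of joint turntable above 0.3 rad/s and contact force between anything else and turntable below 0.02 N), for 0.05 s.
3. the peg comes round again to within 90 mm of the mark, still turning (0.2 rad/s or more) (value of joint turntable above 5 rad and horizontal distance between peg and mark below 0.09 m and velocity of joint turntable above 0.2 rad/s).
4. a fingertip brakes the turntable with the peg within 90 mm of the mark (it touches, or has just thrown the peg back) (value of joint turntable above 5 rad and horizontal distance between peg and mark below 0.09 m and (contact force between the fingers and turntable above 0.05 N or velocity of joint turntable below -0.04 rad/s)).
At the end, for the whole second after the job is handed in: The turntable stands still (under 0.05 rad/s) after at least one free pass, with the peg's centre within 15 mm of the mark; the stand is upright and within 20 mm of where it stood, and so are the bystanders (horizontal distance between peg and mark below 0.015 m and velocity of joint turntable between -0.05 and 0.05 rad/s and value of joint turntable above 5 rad and distance of each of stand, screw_tub, glass_stack, spare_clock, screwdriver from where it was at the start of the episode below 0.02 m and angle between stand's own z axis and vertical below 0.05 rad); the robot touches nothing.
It fails at once if the turntable is touched away from the pointer (peg more than 100 mm from the mark) after the peg has gone past it (value of joint turntable above 0.8 rad and horizontal distance between peg and mark above 0.1 m and contact force between any of the arm, the fingers and turntable above 0.1 N).
It fails at once if the turntable is turned well backwards (clockwise) (value of joint turntable below -3.4 rad).
It fails at once if the stand is shifted more than 20 mm, lifted or tipped (distance of stand from where it was at the start of the episode above 0.02 m or height (world z) of stand above 0.008 m or angle between stand's own z axis and vertical above 0.05 rad).
It fails at once if a bystander is moved or lifted more than 20 mm (distance of any of screw_tub, glass_stack, spare_clock, screwdriver from where it was at the start of the episode above 0.02 m).
It also fails if it takes over 54 s, if anything falls off the work surface, if the arm or the gripper's body presses on something with over 40 N, if the wrist force passes 120 N, or if a joint passes its speed limit or range.

ROBOT

A 6-joint arm with a two-finger parallel gripper is mounted at the origin on the work surface. World frame = base frame: x ahead of the robot, y to its left, z up, the work surface at z = 0. Lengths are in mm, angles in rad, forces in N, time in s.
With the tool pointing down it reaches from about 350 to 975 mm from the base axis. Payload 7.1 kg.
Tool frame: the origin (TCP) lies at the very end of the fingers, on their centre line; the grasp point (between the pads) lies 19 mm behind it; z points along the fingers, y is the direction in which the jaws open and shut (so a half turn about z gives the same grasp; the last joint's range is limited). The gripper opens to 88 mm and grips with 3 to 60 N. Pads are 20 mm wide; open, the fingers measure 115 mm over their backs; the gripper's body (75 mm by 178 mm) begins 61 mm behind the grasp point.
Start: joints at [-1.309, 0.423, 1.63, -0, 1.089, -0.019], TCP at [173.221, -600.499, 222.675] pointing down, gripper open.
Joint ranges: [-3, 3], [-0.9, 2.11], [0.09, 2.58], [-1.31, 4.45], [0.11, 2.69], [-2.54, 2.54]. Speed limits (rad/s): [2.39, 2.39, 3.01, 3.14, 3.14, 3.14].

INTERFACE

Orientations are given as a rotation vector (axis times angle).
In Python, from workcell import * gives the robot as it stands.
- The arm moves only by the tool play_rows, never from a script. Its argument "plan" is text: rows parted by semicolons, each of 7 numbers parted by spaces: the finger opening in cm, from 0 to 8.78, then the shift along the tool's x, y, z in cm, then the turn, a rotation vector about the tool's x, y, z in degrees. A call has 1 to 20 rows; each row shifts and turns the commanded pose from where the row before left it, along the tool's axes as they then stand; what a row does not reach is not made up. A row lasts 1/8 s, in which the tool goes at most 62.5 mm and 10.7 degrees, less where a joint would pass 70% of its speed; a pose out of reach is approached as far as the arm can. A call is refused whole if a number of a shift passes 6.25 or a number of a turn 10.7, either way. A call with a gripper value outside its range is refused whole. The fingers move at their own pace and stop on an object; the grip force is fixed at half the most. Time passes only in rows, so rows that do not move let the fingers close. It gives the time, the measured TCP pose, the force and the opening at its end, in the units of the state.
- get_obs(): the state, without advancing time (a new reading comes with each control period).
- get_image(name): name is "scene" or "top" or "wrist"; returns a dict with "pixels" (480x640x3 uint8, red, green, blue), "range_z" (480x640 float32, mm along the optical axis (not along the pixel's ray), 0 where there is no reading), "fx", "fy", "cx", "cy" (pixels), "distortion" ([k1, k2, p1, p2, k3] as OpenCV has them; the pictures are not rectified), "eye" and "attitude" of the camera in the world. Camera axes: x right, y down, z forward; pixel columns grow to the right and rows downward; lengths in mm; the calibration is good to about 2 mm. A picture is of the moment at which its call begins.
- close_job(): hands the job in, once; it reports no verdict.
The state is a dict: "t": time; "qpos": joint angles; "qvel": joint speeds; "joint_torque": joint torques, N m; "ee_pos": TCP position; "orientation": TCP orientation; "ft_force": force on the tool from outside, world axes, zero at the start; "moment": the same for the moment, N m; "width": finger opening in mm.
Only numpy, scipy, OpenCV 4.12 (cv2) and the standard library are available. Lean on these libraries where they do the work, as an engineer would, in place of code of your own. Each camera call takes 0.05 s, during which the arm holds its last target. There are 200 camera calls.

## Working session

There is one attempt and no reset: what is moved stays moved. The work goes in short steps, Python scripts to look and compute and a tool call to move; the robot and the scene stay as the last step left them, time stands still between calls to the robot, and variables do not carry over. Pictures are saved under pics/ and viewed, about 8 in all and at most 12, crops included, and the job is handed in when it is done.

Besides the shell and the picture viewer there is one more tool, called after "Call:" as name(argument=value, ...), one argument or row to a line, values as JSON. play_rows: Moves the arm, as the interface text tells. Its arguments: {"type":"object","properties":{"plan":{"type":"string"}},"required":["plan"]}

```bash
ls; mkdir -p pics
cat > h.py <<'E'
from workcell import *
import numpy as np, cv2
from scipy.spatial.transform import Rotation as R
def K(im): return np.array([[im['fx'],0,im['cx']],[0,im['fy'],im['cy']],[0,0,1]],float)
def Rm(im):
    a=np.array(im['attitude'],float)
    return a if a.shape==(3,3) else R.from_rotvec(a).as_matrix()
def ray(im,px):
    p=cv2.undistortPoints(np.array(px,float).reshape(-1,1,2),K(im),np.array(im['distortion'],float)).reshape(-1,2)
    return np.c_[p,np.ones(len(p))]@Rm(im).T
def onz(im,px,z):
    d=ray(im,px); e=np.array(im['eye'],float); return e+d*((z-e[2])/d[:,2])[:,None]
def proj(im,P):
    r=Rm(im).T; return cv2.projectPoints(np.array(P,float).reshape(-1,1,3),cv2.Rodrigues(r)[0],-r@np.array(im['eye'],float),K(im),np.array(im['distortion'],float))[0].reshape(-1,2)
def save(im,n): cv2.imwrite('pics/'+n,im['pixels'][:,:,::-1])
E
python3 - <<'E'
from h import *
import pickle
o=get_obs();print(o)
for n in('top','scene'):
    im=get_image(n);save(im,n+'0.png');pickle.dump(im,open(n+'0.pkl','wb'));print(n,im['eye'],im['attitude'],im['fx'],im['distortion'])
E
```

```text
pics
{'t': 0.0, 'qpos': array([-1.30901266e+00,  4.23842413e-01,  1.63069731e+00,  3.00310441e-05,
        1.08860112e+00, -1.90068278e-02]), 'qvel': array([2.65731811e-04, 1.04064304e-03, 1.23222107e-03, 2.87175138e-05,
       1.81175174e-03, 8.26481056e-04]), 'joint_torque': array([-2.09427722e-03, -5.44630337e+01, -2.73674852e+01,  6.42065727e-02,
        2.26982567e-02, -1.37584098e-04]), 'ee_pos': array([ 173.0794895 , -599.96947932,  221.8978487 ]), 'orientation': array([-3.10915998e+00, -4.39379957e-01,  2.52884191e-04]), 'ft_force': array([ 0.64098155, -0.29901599, -0.61827702]), 'moment': array([-0.0166869 , -0.01283937,  0.01205458]), 'width': 87.69403950726839}
top [ 305.77781615    5.95565664 1300.77688059] [-2.10667839  2.15674038 -0.18304543] 613.6913988045776 [0.00482519 0.         0.         0.         0.        ]
scene [1176.75014503  677.6591113   996.09638759] [-0.97702493 -2.48394861  1.03650795] 587.1739996296299 [-0.1844114  0.         0.         0.         0.       ]
```

View pics/top0.png

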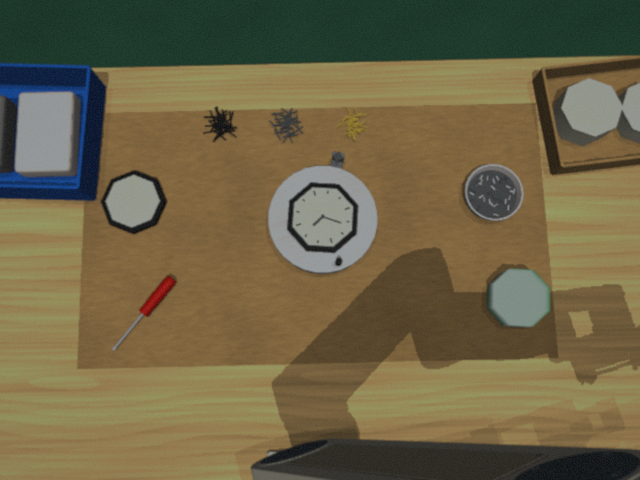

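View pics/scene0.png

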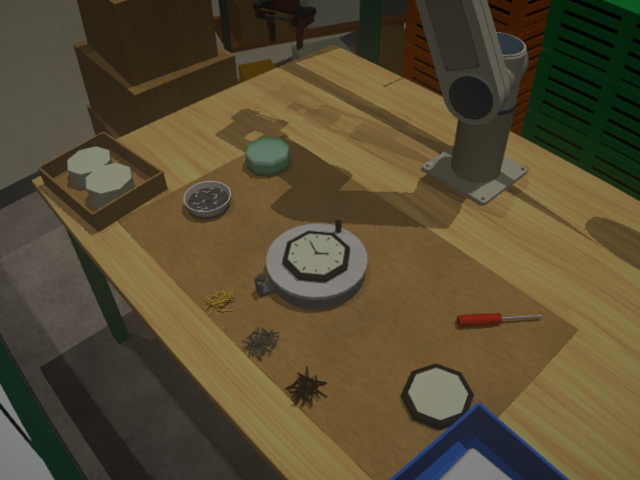

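The top view shows the turntable hub near (323,219), the peg at (339,262), and the pointer arm at (338,160). In the scene view the peg is at (338,226) and the pointer at (264,284). Next I'll measure these.

Run:
```python
from h import *
import pickle
T=pickle.load(open('top0.pkl','rb'));S=pickle.load(open('scene0.pkl','rb'))
a=np.vstack([np.hstack([cv2.resize(T['pixels'][140:290,250:400],None,fx=2.6,fy=2.6,interpolation=2),cv2.resize(S['pixels'][200:320,245:385],None,fx=3.0,fy=3.25,interpolation=2)[:390,:400]])])
cv2.imwrite('pics/crop.png',a[:,:,::-1])
# points from depth, top: disc plane
v,u=np.mgrid[140:300,240:410]; z=T['range_z'][140:300,240:410]
d=ray(T,np.c_[u.ravel(),v.ravel()]); P=np.array(T['eye'])+d*z.ravel()[:,None]
pix=T['pixels'][140:300,240:410].reshape(-1,3).astype(int)
m=(abs(P[:,2]-46)<5)&(pix.min(1)>110)&(pix.max(1)-pix.min(1)<40)
mask=np.zeros((480,640),np.uint8); mask[140:300,240:410]=m.reshape(160,170)*255
c=max(cv2.findContours(mask,cv2.RETR_EXTERNAL,cv2.CHAIN_APPROX_NONE)[0],key=cv2.contourArea).reshape(-1,2).astype(float)
Q=onz(T,c,46)[:,:2]
A=np.c_[2*Q,np.ones(len(Q))]
for k in range(3):
    s=np.linalg.lstsq(A,(Q**2).sum(1),rcond=None)[0]; h=s[:2]; r=np.sqrt(s[2]+h@h)
    res=np.linalg.norm(Q-h,axis=1)-r
    if k<2: g=abs(res)<3; Q=Q[g];A=A[g]
print('hub',h,'r',r,len(Q), 'disc z med',np.median(P[m,2]))
def blob(im,box,th):
    x0,y0,x1,y1=box; g=im['pixels'][y0:y1,x0:x1].max(2); b=(g<th).astype(np.uint8)
    n,l,st,ce=cv2.connectedComponentsWithStats(b)
    return [(ce[i]+[x0,y0],st[i]) for i in range(1,n) if st[i][4]>8]
print('peg top',blob(T,(328,252,352,272),80)); print('peg scene',blob(S,(328,214,348,238),70))
print('pointer',blob(T,(326,148,352,172),70),blob(T,(326,148,352,172),90))
print('pz',[ (round(x[2],1)) for x,uv in zip(P,np.c_[u.ravel(),v.ravel()]) if abs(uv[0]-339)<2 and abs(uv[1]-262)<3])
```

```text
hub [577.05198462 -16.53718429] r 113.05749460136899 312 disc z med 46.34938879555875
peg top [(array([338.31707317, 261.3902439 ]), array([ 7,  6,  7,  8, 41], dtype=int32))]
peg scene [(array([337.8961039 , 225.14285714]), array([ 7,  5,  7, 14, 77], dtype=int32)), (array([332.56, 234.72]), array([ 0, 19, 10,  5, 25], dtype=int32))]
pointer [(array([337.1754386 , 158.15789474]), array([ 6,  5, 11, 10, 57], dtype=int32))] [(array([337.06578947, 159.24342105]), array([  4,   4,  14,  15, 152], dtype=int32))]
pz [np.float64(81.5), np.float64(81.0), np.float64(76.7), np.float64(79.6), np.float64(73.3), np.float64(81.8), np.float64(77.5), np.float64(74.1), np.float64(79.1), np.float64(78.9), np.float64(77.0), np.float64(80.3), np.float64(78.7), np.float64(70.9), np.float64(71.1)]
```

View pics/crop.png

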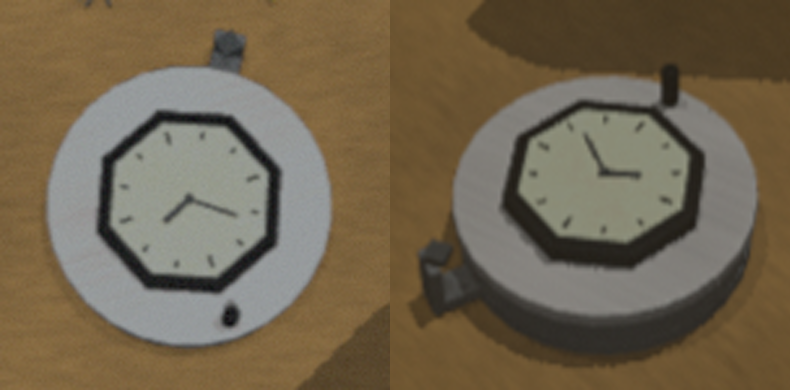

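The crop shows the diamond at about (338,158) in the top view and (260,278) in the scene view. The peg's top end is at about (338,221) in the scene view.

Run:
```python
from h import *
import pickle
T=pickle.load(open('top0.pkl','rb'));S=pickle.load(open('scene0.pkl','rb'))
def tri(a,b):
    d1=ray(T,[a])[0];d2=ray(S,[b])[0];e1=np.array(T['eye']);e2=np.array(S['eye'])
    s=np.linalg.lstsq(np.c_[d1,-d2],e2-e1,rcond=None)[0];p,q=e1+d1*s[0],e2+d2*s[1]
    return (p+q)/2,np.linalg.norm(p-q)
h=np.array([577.05,-16.54])
for n,a,b in[('pegtop',(338.3,261.4),(338.3,222)),('diamond',(338.1,157.7),(260.5,278))]:
    p,g=tri(a,b);d=p[:2]-h;print(n,p,g,np.linalg.norm(d),np.arctan2(d[1],d[0]))
p=onz(T,[(338.3,261.4)],70)[0,:2]-h;q=onz(T,[(338.1,157.7)],52)[0,:2]-h
ap,aq=np.arctan2(p[1],p[0]),np.arctan2(q[1],q[0])
print('peg r',np.linalg.norm(p),ap,'ptr',np.linalg.norm(q),aq,'joint',(ap-aq+np.pi)%(2*np.pi)-np.pi)
r=R.from_rotvec(get_obs()['orientation']).as_matrix();print(r.round(3))
# clock center as hub check
g=T['pixels'][180:255,285:362].max(2);n,l,st,ce=cv2.connectedComponentsWithStats((g<60).astype(np.uint8))
i=1+np.argmax(st[1:,4]);ys,xs=np.where(l==i);hull=cv2.convexHull(np.c_[xs,ys].astype(np.int32));M=cv2.moments(hull)
print('clock c',onz(T,[(M['m10']/M['m00']+285,M['m01']/M['m00']+180)],60))
```

```text
pegtop [481.40845968 -46.86714018  71.1272486 ] 1.7969140251589861 100.33463841848787 -2.834530070180156
diamond [708.43946605 -54.22451974  43.00286232] 1.456129888462711 136.68692262196828 -0.2793173562440465
peg r 100.54788991482708 -2.841902614493884 ptr 133.15102014824444 -0.2794103967644875 joint -2.5624922177293965
[[ 0.961  0.277 -0.   ]
 [ 0.277 -0.961  0.001]
 [ 0.    -0.001 -1.   ]]
clock c [[575.59266294 -16.10067696  60.        ]]
```

Call:
play_rows(
  plan="0 3.66 -3.90 0 0 0 0;0 3.66 -3.90 0 0 0 0;0 3.66 -3.90 0 0 0 0;0 3.66 -3.90 0 0 0 0;0 3.66 -3.90 0 0 0 0;0 3.66 -3.90 0 0 0 0;0 3.66 -3.90 0 0 0 0;0 3.66 -3.90 0 0 0 0;0 3.66 -3.90 0 0 0 0;0 3.66 -3.90 0 0 0 0;0 3.66 -3.90 0 0 0 0;0 3.66 -3.90 0 0 0 0;0 0 0 3.4 0 0 -8.67;0 0 0 3.4 0 0 -8.67;0 0 0 3.0 0 0 -8.67;0 0 0 0 0 0 0",
)

```text
t: 2.1
ee_pos: [463.7, -28.9, 122.9]
orientation: [-2.931, -1.126, 0.007]
ft_force: [-0.9, 0.1, 0.2]
width: 0.4
```

Call:
play_rows(
  plan="0 0 -0.5 2.5 0 0 0;0 0 0 1.5 0 0 0;0 0 0 1.5 0 0 0;0 0 0 0 0 0 0",
)

```text
t: 2.6
ee_pos: [461.8, -25.5, 69.1]
orientation: [-2.932, -1.127, 0.002]
ft_force: [1.2, 0.1, 0.8]
width: 0.3
```

Run:
```python
from h import *
o=get_obs();print(o['ee_pos'],o['ft_force'],R.from_rotvec(o['orientation']).as_matrix().round(3)[:,:2].T)
W=get_image('wrist');S=get_image('scene');T=get_image('top')
for n,i in zip('WST',(W,S,T)):
    for nm,p in(('hub',[576.5,-16.4,46]),('mark',[672.6,-44,78]),('peg',[481.5,-46.8,78])): print(n,nm,proj(i,[p])[0].round(0))
a=np.vstack([np.hstack([cv2.resize(W['pixels'],(400,300)),cv2.resize(T['pixels'][120:300,230:410],(400,300))]),
 np.hstack([cv2.resize(S['pixels'][180:330,220:420],(400,300)),np.zeros((300,400,3),np.uint8)])])
cv2.imwrite('pics/pre.png',a[:,:,::-1])
```

```text
[461.83000266 -25.49347036  69.10882692] [1.21370518 0.05110732 0.76199766] [[ 0.743  0.67  -0.001]
 [ 0.67  -0.743 -0.001]]
W hub [465. 106.]
W mark [736. -53.]
W peg [385. 303.]
S hub [317. 257.]
S mark [275. 261.]
S peg [339. 220.]
T hub [322. 218.]
T mark [335. 169.]
T peg [339. 261.]
```

View pics/pre.png

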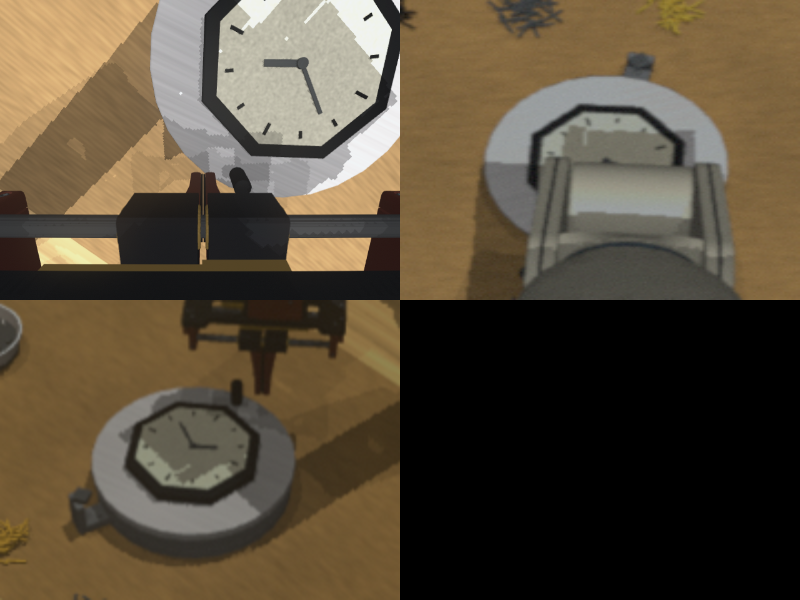

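The wrist picture shows the closed fingers about 9 mm behind the peg (small-view peg at 240,180), consistent with my measurements. Next I'll compute the flick and follow-on rows.

```bash
cat > rows.py <<'E'
import numpy as np
from h import R
def rows(p0,yaw0,wps):
    # wps: (x,y,z,yaw_x_deg,open_cm); tool x at yaw, y = yaw-90, z down
    out=[];p=np.array(p0,float);yw=yaw0
    for x,y,z,w,g in wps:
        d=np.array([x,y,z])-p;c,s=np.cos(np.radians(yw)),np.sin(np.radians(yw))
        out.append('%.2f %.2f %.2f %.2f 0 0 %.1f'%(g,(d[0]*c+d[1]*s)/10,(d[0]*s-d[1]*c)/10,-d[2]/10,-(w-yw)))
        p=np.array([x,y,z]);yw=w
    return ';'.join(out)
E
python3 - <<'E'
from rows import *
h=np.array([576.5,-16.4]);t0=np.array([.669,-.743]);th0=np.radians(197.5)
w=[]
for s in(3,20,52,98):
    t=th0+s/100;C=h+100*np.array([np.cos(t),np.sin(t)])-19*t0;w.append((*C,67,42,0))
C=C+12*np.array([-np.sin(t),np.cos(t)]);w.append((*C,120,42,0))
m=h+100*np.array([np.cos(-.279),np.sin(-.279)]);print(C,m)
for k in range(1,13):
    f=min(1,k/6);w.append((*(C+(m-C)*f),130,42+122*k/12,8.78))
print(rows((461.8,-25.0,69),42,w).replace(';','\n'))
E
```

```text
[ 547.15306506 -101.61701063] [672.63313134 -43.93944551]
0.00 -0.12 1.26 0.20 0 0 0.0
0.00 -0.52 1.62 -0.00 0 0 0.0
0.00 -0.22 3.18 -0.00 0 0 0.0
0.00 1.44 4.32 -0.00 0 0 0.0
0.00 0.63 1.02 -5.30 0 0 0.0
8.78 2.20 0.68 -1.00 0 0 -10.2
8.78 2.04 1.06 -0.00 0 0 -10.2
8.78 1.82 1.41 -0.00 0 0 -10.2
8.78 1.55 1.71 -0.00 0 0 -10.2
8.78 1.22 1.95 -0.00 0 0 -10.2
8.78 0.86 2.14 -0.00 0 0 -10.2
8.78 0.00 0.00 -0.00 0 0 -10.2
8.78 0.00 0.00 -0.00 0 0 -10.2
8.78 0.00 0.00 -0.00 0 0 -10.2
8.78 0.00 0.00 -0.00 0 0 -10.2
8.78 0.00 0.00 -0.00 0 0 -10.2
8.78 0.00 0.00 -0.00 0 0 -10.2
```

Call:
play_rows(
  plan="0 -0.12 1.26 0.2 0 0 0;0 -0.52 1.62 0 0 0 0;0 -0.22 3.18 0 0 0 0;0 1.44 4.32 0 0 0 0;0 0.63 1.02 -5.3 0 0 0;8.78 2.2 0.68 -1.0 0 0 -10.2;8.78 2.04 1.06 0 0 0 -10.2;8.78 1.82 1.41 0 0 0 -10.2;8.78 1.55 1.71 0 0 0 -10.2",
)

```text
t: 3.88
ee_pos: [632.4, -64.3, 131.0]
orientation: [2.349, 2.085, 0.001]
ft_force: [0.1, 0.6, 0.2]
width: 36.9
```

Run:
```python
from h import *
import pickle
L=[]
for k in range(3):
    o=get_obs();S=get_image('scene');L.append((o['t'],S))
print([l[0] for l in L],o['ee_pos'])
W=get_image('wrist')
pickle.dump(L,open('l1.pkl','wb'))
c=[cv2.resize(l[1]['pixels'][180:330,220:420],(400,300)) for l in L]
a=np.vstack([np.hstack(c[:2]),np.hstack([c[2],cv2.resize(W['pixels'],(400,300))])])
cv2.imwrite('pics/f1.png',a[:,:,::-1])
```

```text
[3.875, 3.925, 3.975] [633.49101614 -63.7184081  130.98638455]
```

View pics/f1.png

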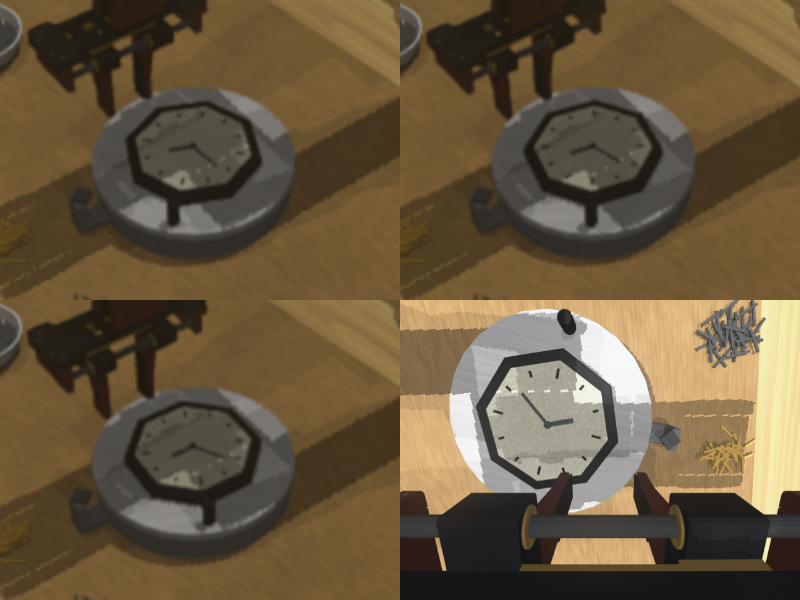

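The wrist view sees the whole turntable, with the peg at about (567,321) in the montage, about a quarter turn past the pointer and running free. Next I'll estimate its angle automatically.

```bash
cat > trk.py <<'E'
from h import *
H=np.array([576.5,-16.4]);PT=-.279
def ang(im,vmax=480):
    v,u=np.mgrid[0:vmax,0:640];P=onz(im,np.c_[u.ravel(),v.ravel()],65)[:,:2]-H
    r=np.hypot(*P.T);g=im['pixels'][:vmax].max(2).ravel()
    m=(g<75)&(r>91)&(r<109)
    b=m.reshape(vmax,640).astype(np.uint8)
    n,l,st,ce=cv2.connectedComponentsWithStats(b)
    res=[]
    for i in range(1,n):
        if st[i][4]<25: continue
        q=P[(l==i).ravel()].mean(0)
        res.append((int(st[i][4]),round(float((np.arctan2(q[1],q[0])-PT)%(2*np.pi)),3),round(float(np.hypot(*q)),0)))
    return res
E
python3 - <<'E'
from trk import *
import pickle
L=pickle.load(open('l1.pkl','rb'))
for t,S in L: print('S',t,ang(S))
for px in((306.5,293),(315.5,293),(324.5,292)):
    q=onz(L[0][1],[px],46)[0,:2]-H;print(np.hypot(*q),(np.arctan2(q[1],q[0])-PT))
for k in range(2):
    o=get_obs();W=get_image('wrist');print('W',o['t'],ang(W,380))
save(W,'w2.png')
E
```

```text
S 3.875 [(38, 4.869, 101.0), (48, 0.901, 99.0)]
S 3.925 [(40, 4.873, 101.0), (51, 0.049, 98.0), (27, 0.452, 96.0), (54, 1.084, 98.0)]
S 3.975 [(37, 4.841, 101.0), (88, 0.127, 97.0), (62, 1.259, 99.0)]
109.42779636939568 0.9069665545529302
107.41504183642981 1.0824534662186447
106.0275630762378 1.262846868324948
W 4.075 [(845, 1.633, 99.0), (2430, 4.615, 97.0)]
W 4.125 [(866, 1.821, 99.0), (2324, 4.602, 97.0)]
```

Call:
play_rows(
  plan="8.78 1.22 1.95 0 0 0 -10.2;8.78 0.86 2.14 0 0 0 -10.2;8.78 0 0 0.7 0 0 -10.2;8.78 0 0 0.7 0 0 -10.2;8.78 0 0 0.7 0 0 -10.2;8.78 0 0 0.7 0 0 -10.2;8.78 0 0 0.7 0 0 -10.2;8.78 0 0 0.6 0 0 -10.2",
)

```text
t: 5.18
ee_pos: [672.1, -44.5, 89.5]
orientation: [-0.419, -3.113, 0.0]
ft_force: [-0.7, -0.6, 0.4]
width: 87.6
```

Run:
```python
from trk import *
for k in range(2):
    o=get_obs();W=get_image('wrist');a=ang(W,380);print('W',o['t'],a)
print(o['ee_pos'],o['width'],R.from_rotvec(o['orientation']).as_matrix().round(3)[:2,:2])
save(W,'w3.png')
```

```text
W 5.175 [(807, 5.317, 100.0)]
W 5.225 [(766, 5.462, 100.0)]
[671.61948041 -44.44220163  88.68513843] 87.45785424618857 [[-0.966  0.257]
 [ 0.257  0.966]]
```

Run:
```python
from trk import *
for k in range(2):
    o=get_obs();W=get_image('wrist');print('W',o['t'],ang(W,380))
print(get_obs()['t'])
```

```text
W 5.275 [(736, 5.604, 100.0)]
W 5.325 [(709, 5.744, 100.0)]
5.375
```

Call:
play_rows(
  plan="8.78 0 0.07 2.2 0 0 0;2.2 0 0 0 0 0 0;2.2 0 0 0 0 0 0;2.2 0 0 0 0 0 0;2.2 0 0 0 0 0 0;2.2 0 0 0 0 0 0;2.2 0 0 0 0 0 0;2.2 0 0 0 0 0 0;2.2 0 0 0 0 0 0;2.2 0 0 0 0 0 0;2.2 0 0 0 0 0 0",
)

```text
t: 6.75
ee_pos: [673.1, -43.0, 67.7]
orientation: [-0.424, -3.113, 0.0]
ft_force: [0.4, -0.3, 0.2]
width: 21.8
```

Run:
```python
from trk import *
o=get_obs();print(o['t'],o['ee_pos'],o['width'],o['ft_force'])
W=get_image('wrist');S=get_image('scene');W2=get_image('wrist')
print('moved px',int((cv2.absdiff(W['pixels'],W2['pixels']).max(2)>40).sum()))
a=np.vstack([np.hstack([cv2.resize(W['pixels'],(400,300)),cv2.resize(S['pixels'][180:330,220:420],(400,300))])])
cv2.imwrite('pics/b1.png',a[:,:,::-1])
```

```text
6.75 [673.12926718 -43.04255778  67.68318656] 21.823577433527223 [ 0.38043767 -0.25227079  0.18395655]
moved px 303
```

View pics/b1.png

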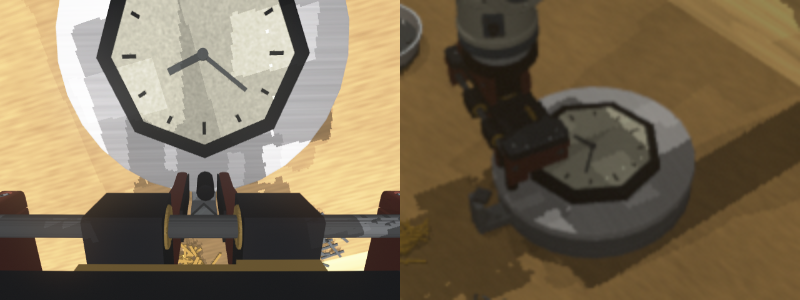

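The wrist picture shows the peg at (205,187) caught between the fingers, directly in line with the pointer's diamond at (205,208). Now I'll open, lift and verify.

Call:
play_rows(
  plan="5 0 0 0 0 0 0;5 0 0 0 0 0 0;5 0 0 0 0 0 0;5 0 0 0 0 0 0;5 0 0 -2 0 0 0;5 0 0 -4 0 0 0;5 0 0 -5 0 0 0;5 0 0 -5 0 0 0;5 0 0 0 0 0 0",
)

```text
t: 8.02
ee_pos: [676.1, -43.3, 234.5]
orientation: [0.422, 3.103, 0.001]
ft_force: [0.7, -0.8, -0.1]
width: 50.1
```

Run:
```python
from trk import *
import pickle
o=get_obs();print(o['t'],o['ee_pos'],o['ft_force'])
W=get_image('wrist');S=get_image('scene');W2=get_image('wrist')
print(ang(W,420),ang(W2,420),ang(S))
S0=pickle.load(open('scene0.pkl','rb'))
d=cv2.absdiff(S['pixels'],S0['pixels']);save(S,'s3.png')
a=np.hstack([cv2.resize(W['pixels'],(400,300)),cv2.resize(S['pixels'],(400,300))]);cv2.imwrite('pics/end.png',a[:,:,::-1])
```

```text
8.025 [676.0853956  -43.29289069 234.46911919] [ 0.66588954 -0.76462031 -0.05314394]
[(211, 0.018, 101.0)] [(210, 0.017, 101.0)] [(249, 0.309, 95.0)]
```

View pics/end.png

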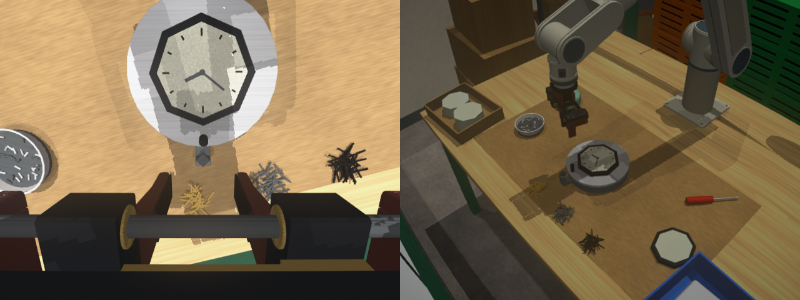

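The peg at (203,140) lines up with the diamond at (203,156). It measures 0.018 rad (about 2 mm) off the mark and is standing still, so I'm handing the job in.

```bash
python3 -c "
from workcell import *
print(close_job())"
```

```text
the job is handed in; nothing more can be done
None
```

The turntable ran freely, and I stopped it with the peg about 2 mm from the mark (0.018 rad; 15 mm allowed). The job is handed in, at about 8 s of the 54 s allowed; no verdict is reported.

- **Flick:** I pushed the peg with the closed fingertip. The turntable left at about 3.6 rad/s and ran untouched past the pointer and round a full lap.
- **Braking:** At the second pass it was doing about 2.8 rad/s. I dropped the open fingers around the peg at the pointer and closed them to 22 mm without gripping. Then I opened them and lifted clear to 234 mm.
- **Last checks:** Two wrist pictures 0.1 s apart gave 0.018 and 0.017 rad, so it was standing still. The robot was clear and touching nothing. The bystanders still in view looked unmoved in the last pictures, but I did not measure them. I judged the stand's position only by eye, from the peg still lining up with the pointer.
- **Disagreement:** In the last check the scene camera picked up a blob at 0.309 rad. Its radius did not fit the peg (95 mm instead of 100), so I took it to be the clock's dark frame and trusted the wrist camera.

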